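# Seat the pipe against the jig's stop and snap the clamp over it

## Robot

A 6-joint arm with a two-finger parallel gripper is mounted at the origin on the work surface. World frame = base frame: x ahead of the robot, y to its left, z up, the work surface at z = 0. Lengths are in mm, angles in rad, forces in N, time in s.
With the tool pointing down it reaches from about 300 to 775 mm from the base axis. Payload 14.6 kg.
Tool frame: the origin (TCP) lies at the very end of the fingers, on their centre line; the grasp point (between the pads) lies 19 mm behind it; z points along the fingers, y is the line along which they close (so a half turn about z gives the same grasp; the last joint's range is limited). The gripper opens to 94 mm and grips with 3 to 60 N. Pads are 16 mm wide; open, the fingers measure 119 mm over their backs; the gripper's body (75 mm by 177 mm) begins 78 mm behind the grasp point.
Start: joints at [-1.269, 0.3, 1.521, -0, 1.321, -0.067], TCP at [198.265, -513.011, 205.446] pointing down, gripper open.
Joint ranges: [-3.03, 3.03], [-0.79, 2.21], [0.23, 2.52], [-1.04, 4.18], [0, 3.07], [-2.55, 2.55]. Speed limits (rad/s): [2.22, 2.22, 2.57, 3.14, 3.14, 3.14].

## Interface

Orientations are given as [roll, pitch, yaw] about the fixed x, y, z axes, in that order (R = Rz(yaw) Ry(pitch) Rx(roll)).
In Python, from cell import read_state, viewer, manip, models gives the robot as it stands.
- The arm moves only by the tool carry_out, never from a script. Its argument "deltas" is a list of rows, each an object with "dp": the shift along the tool's x, y, z in mm, a list of three; "roll": the turn about the tool's z in degrees; "gripper": the opening, from -1 (shut) to 1 (fully open), so that 0 is half open. In form: [{"dp": [tx, ty, tz], "roll": roll, "gripper": gripper}, ...]. A call has 1 to 12 rows; each row is the pose to reach, as a shift and turn from the pose commanded when the call began, along the tool's axes at that moment; what a row does not reach only later rows make up. A row lasts 1/12 s, in which the tool goes at most 41.7 mm and 7.16 degrees, less where a joint would pass 70% of its speed; a pose out of reach is approached as far as the arm can. A call with a gripper value outside its range is refused whole. The fingers move at their own pace and stop on an object; "newtons" is the grip in N (left out, the last holds). Time passes only in rows, so rows that repeat a pose let the fingers close. It gives the time, the measured TCP pose, the force, the opening and the grip force at its end, in the units of the state.
- read_state(): the state, without advancing time (a new reading comes with each control period).
- viewer.camera(name): name is "scene" or "top"; returns the picture (384x512x3 uint8, red, green, blue); there is no depth.
- viewer.camera_params(name): a dict with "fovy" (degrees; the focal length in pixels is half the picture's height over the tangent of half this angle, whatever the lens; pixels are square), "cx", "cy" (the principal point, pixels), "eye" and "attitude" of the camera in the world. Camera axes: x right, y up, looking along -z (the intrinsics and any distortion apply to the point x, -y, -z); pixel columns grow to the right and rows downward; lengths in mm; the calibration is good to about 2 mm. A picture is of the moment at which its call begins. camera_params takes no time and is no camera call.
- manip.sign_off(): hands the job in; it is judged then, once.
Trained networks look in the newest picture that a camera, given by its name, has taken for a name from the list of things; names that differ only in an ending like _2 or _b are one class to them, and where a whole thing is asked for, a point or a joint stands for the part that bears it (a point fixed in the world has none). Each returns a list of dicts, best first, with "p" (0 to 1); they miss things now and then, are a little off and sometimes report something else, mostly with a low value. They report only what shows in the picture. A call takes as long as a camera call. They do not tell look-alikes from the thing itself.
- models.cut_out(camera, label): "region" (384x512 bool, what is visible of it) and "box" ([left, top, right, bottom] in pixels, round what is visible of it).
The state is a dict: "clock": time; "joints": joint angles; "qd": joint speeds; "effort": joint torques, N m; "eef_pos": TCP position; "eef_rot": TCP orientation; "wrist_force": force on the tool from outside, world axes, zero at the start; "moment": the same for the moment, N m; "finger_gap": finger opening in mm; "finger_force": force on a finger pad.
Only numpy, scipy, OpenCV 4.12 (cv2) and the standard library are available. Lean on these libraries where they do the work, as an engineer would, in place of code of your own. Each camera call takes 0.05 s, during which the arm holds its last target. There are 200 camera calls.

## Task

Two identical pipe-holding jigs are bolted to the plumber's bench and a short pipe lies in the cradle of one of them, a little short of the stop. With the fingertips, push the pipe along its cradle until its end is fully home against the stop, then push that jig's clamp lever over past its centre so that it snaps down on the pipe. Do not pick anything up, leave the empty jig's clamp open, and leave the other things on the bench where they are.

Things in the scene. Friction and masses are not known exactly. Their poses are not given: they have to be found in the camera images.
- jig_a: Fixed jig with the pipe. Dark steel plate 160 (x) x 200 (y) x 10 mm; origin on the bench under its middle (plate spans x -75..85, y -100..100 mm). A V cradle, edges 23 mm above the bench, runs along y at x = 0, open at the -y end; at the +y end a stop block, 46 mm high, 50 mm wide, face at y = 85 mm. Clamp on the -x side.
- jig_b: Fixed empty jig, identical. Dark steel plate 160 (x) x 200 (y) x 10 mm; origin on the bench under its middle (plate spans x -75..85, y -100..100 mm). A V cradle, edges 23 mm above the bench, runs along y at x = 0, open at the -y end; at the +y end a stop block, 46 mm high, 50 mm wide, face at y = 85 mm. Clamp on the -x side.
- stop_a (a point): Point on the stop face of jig_a, on the cradle's centre line, 28 mm above the bench (the height of the pipe's axis). Axes as jig_a; the pipe is pushed towards +y.
- pipe: Loose copper pipe, 28 mm diameter, 130 mm long, about 0.13 kg, lying in jig_a's V cradle; origin at its middle on its axis, 28 mm above the bench; y along the pipe, towards the stop. It starts 22 to 50 mm short of the stop. Its upper 19 mm stand clear of the cradle's edges. It may roll about its own axis.
- pipe_front (a point): Centre of the pipe's end face nearest the stop; it meets stop_a when the pipe is home.
- pipe_rear (a point): Centre of the pipe's other end face, the one to push on.
- clamp_a (a joint): jig_a's. Clamp lever, rad. 0 = open: handle leans 0.61 rad from upright to the jig's -x. Grows as the handle is pushed to +x; upright at 0.61; past that a spring snaps it over, before that it springs back to 0. Limit 1.24. Takes about 2 to 4 N at the handle's end. Rests at about 1.22 on the pipe, pressing with about 5 N.
- clamp_a_knob (a point): Centre of the round outer end (radius 11 mm) of the handle of jig_a's clamp lever; about 142 mm above the bench when open, 160 mm when upright. Turns with the lever.
- clamp_b (a joint): jig_b's. Clamp lever, rad. 0 = open: handle leans 0.61 rad from upright to the jig's -x. Grows as the handle is pushed to +x; upright at 0.61; past that a spring snaps it over, before that it springs back to 0. Limit 1.24. Takes about 2 to 4 N at the handle's end. Starts open.
- hinge_a (a point): jig_a. Hinge axis (along the jig's y) of its clamp lever, at jig x = -45, y = 50, z = 60 mm, between two upright cheeks 24 mm long (x), 32 mm over both, 68 mm high. One rigid lever: a 100 mm handle (12 mm rod, outer part a round black grip 22 mm thick) and a 45 mm arm with a rubber pad. 
- coupling_a: Bystander: steel pipe coupling (round sleeve, 34 mm diameter, 40 mm tall), standing on jig_a's plate on the side away from the lever. Origin at its underside or middle.
- coupling_b: Bystander: the same kind of coupling, standing on jig_b's plate. Origin at its underside or middle.
- coupling_c: Bystander: the same kind of coupling, standing on the bench between the jigs and the robot. Origin at its underside or middle.
- screwdriver: Bystander: screwdriver lying on the bench near the robot, right. Origin at its underside or middle.
- tape_roll: Bystander: roll of white tape, 60 mm diameter, 22 mm tall, on the bench near the robot, left. Origin at its underside or middle.
- carton: Bystander: small white carton, 60 x 60 x 85 mm tall, left of the jigs. Origin at its underside or middle.
- pipe_cutter: Bystander: pipe cutter of bare metal with a black handle, about 170 mm long and 20 mm high, lying right of the jigs. Origin at its underside or middle.
Mind the look-alikes: they are no part of the job. Several things have the shape of the pipe; the one meant has the colours described above.

How it is judged:
By the outcome, as a careful person would: the job done as asked, in the order asked, and still so for the second after the job is handed in, with the robot touching nothing.
It also fails if it takes over 43 s, if anything falls off the work surface, if the arm or the gripper's body presses on something with over 40 N, if the wrist force passes 120 N, or if a joint passes its speed limit or range.

## Working session

There is one attempt and no reset: what is moved stays moved. The work goes in short steps, Python scripts to look and compute and a tool call to move; the robot and the scene stay as the last step left them, time stands still between calls to the robot, and variables do not carry over. Pictures are saved under pics/ and viewed, at most 10 in all, crops included, and the job is handed in when it is done.

Besides the shell and the picture viewer there is one more tool, called by a JSON object that holds its "name" and its "arguments", one argument or row to a line. carry_out: Moves the arm, as the interface text tells. Its arguments: {"type":"object","properties":{"deltas":{"type":"array"},"newtons":{"type":"number"}},"required":["deltas"]}

```bash
mkdir -p pics; ls; python3 - <<'E'
from cell import read_state, viewer, manip, models
import cv2
for n in("scene","top"):
    im=viewer.camera(n); cv2.imwrite(f"pics/{n}0.png",im[:,:,::-1]); print(n,viewer.camera_params(n))
print(read_state())
E
```

```text
pics
scene {'fovy': 56.52048664558836, 'cx': 253.39885216395243, 'cy': 186.87132967546842, 'eye': array([1353.02997269, -435.70681386,  778.53387464]), 'attitude': array([ 0.98174931, -0.00317051,  1.08672684])}
top {'fovy': 43.958199106918485, 'cx': 252.3525892156386, 'cy': 183.76437492732424, 'eye': array([ 374.6329609 ,   21.87387539, 1456.86205056]), 'attitude': array([ 0.07918547, -0.00976634, -1.56243636])}
{'clock': 0.1, 'joints': array([-1.26857970e+00,  3.00405547e-01,  1.52150018e+00,  2.19179455e-05,
        1.32069307e+00, -6.65896653e-02]), 'qd': array([ 7.39620752e-05, -6.97385158e-04, -2.15812332e-03,  5.16641604e-04,
       -7.02147545e-04,  1.14313268e-03]), 'effort': array([ 5.19941077e-04, -5.32648730e+01, -3.53286338e+01,  7.09338533e-02,
        2.34735967e-02, -7.32898320e-05]), 'eef_pos': array([ 198.21681149, -512.79794462,  204.95650857]), 'eef_rot': array([-3.14059015e+00, -8.81327149e-05,  3.68800816e-01]), 'wrist_force': array([-0.39810533, -0.66366016, -0.05674452]), 'moment': array([-0.04912613, -0.02584742,  0.03037283]), 'finger_force': 0.0, 'finger_gap': 94.08190680317801}
```

View pics/scene0.png

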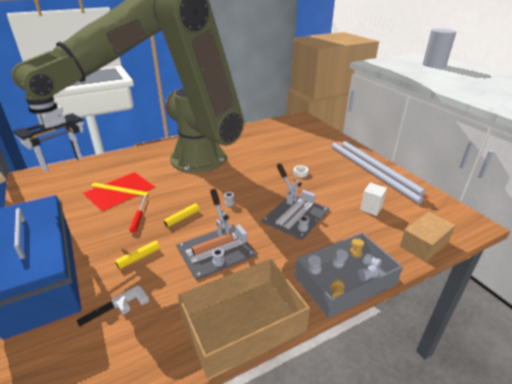

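View pics/top0.png

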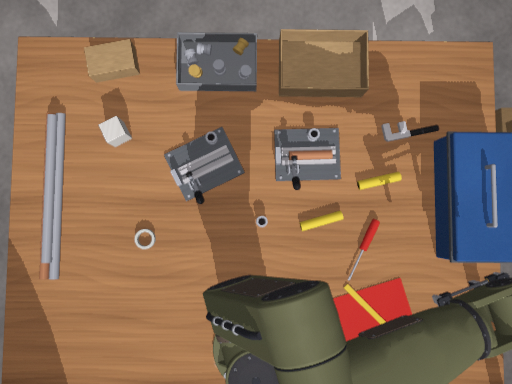

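The copper pipe (only one) lies in the right jig, at about (307,155) in top and (213,243) in scene. Look-alikes: the yellow rods at top (380,181), (322,221) and (365,305), and the grey conduits at (53,195), one with a copper-coloured end. I'll check the choice in a close crop.

```bash
cat > h.py <<'E'
import numpy as np, cv2
from scipy.spatial.transform import Rotation as Ro
from cell import read_state, viewer, manip, models
def cam(n):
    c=viewer.camera_params(n); return c, Ro.from_euler('xyz',c['attitude']).as_matrix(), 192/np.tan(np.radians(c['fovy'])/2)
def proj(n,P):
    c,R,f=cam(n); q=(np.atleast_2d(P)-c['eye'])@R
    return np.c_[c['cx']+f*q[:,0]/-q[:,2], c['cy']-f*q[:,1]/-q[:,2]]
def back(n,uv,z):
    c,R,f=cam(n); uv=np.atleast_2d(uv).astype(float)
    d=np.c_[(uv[:,0]-c['cx'])/f,-(uv[:,1]-c['cy'])/f,-np.ones(len(uv))]@R.T
    return c['eye']+d*((z-c['eye'][2])/d[:,2])[:,None]
E
python3 - <<'E'
from h import *
a=cv2.imread('pics/top0.png')[115:200,262:352]; b=cv2.imread('pics/scene0.png')[180:285,170:265]
a=cv2.resize(a,(540,510),interpolation=cv2.INTER_CUBIC)
b=cv2.resize(b,None,fx=5.4,fy=5.4,interpolation=cv2.INTER_CUBIC)
cv2.imwrite('pics/ctop.png',a);cv2.imwrite('pics/cscene.png',b)
for k in ('jig_a','pipe','clamp_a_knob','coupling_a','carton'):
  for n in('top','scene'):
    for r in models.cut_out(n,k)[:3]: 
      ys,xs=np.nonzero(r['region']); print(k,n,round(r['p'],2),r['box'],xs.mean().round(1),ys.mean().round(1))
print(viewer.camera_params('top').keys())
E
```

```text
jig_a top 0.83 [274.2, 126.4, 342.1, 189.2] 306.1 155.5
jig_a top 0.68 [168.5, 127.0, 243.7, 204.1] 203.6 164.9
jig_a top 0.26 [137.1, 226.0, 155.7, 249.1] 145.1 237.8
jig_a scene 0.78 [265.6, 162.4, 328.3, 240.2] 295.5 209.3
jig_a scene 0.67 [175.3, 188.2, 256.5, 276.9] 216.8 245.4
pipe top 0.93 [303.5, 209.0, 346.2, 234.1] 320.5 220.2
pipe top 0.75 [287.8, 149.8, 332.2, 158.5] 312.8 153.9
pipe top 0.61 [356.5, 173.6, 401.1, 191.0] 378.4 180.1
pipe scene 0.92 [190.1, 233.3, 235.4, 252.8] 212.9 243.4
pipe scene 0.57 [163.6, 207.3, 200.0, 225.9] 180.9 214.8
pipe scene 0.55 [117.5, 242.5, 161.3, 270.2] 138.1 253.9
clamp_a_knob top 0.74 [285.6, 155.2, 301.8, 190.1] 295.0 173.9
clamp_a_knob scene 0.69 [212.8, 185.8, 227.7, 223.2] 218.8 206.5
coupling_a top 0.47 [290.1, 156.4, 302.0, 190.8] 295.0 173.1
coupling_a top 0.43 [206.7, 129.2, 216.2, 144.4] 211.1 137.1
coupling_a scene 0.65 [223.1, 191.5, 235.6, 205.9] 228.8 198.4
coupling_a scene 0.55 [264.9, 163.4, 328.9, 239.3] 295.1 210.3
coupling_a scene 0.5 [212.8, 248.3, 223.0, 267.7] 217.7 256.7
carton top 0.74 [100.3, 113.1, 133.2, 145.6] 114.9 130.6
carton scene 0.64 [363.8, 183.3, 386.8, 213.6] 373.0 198.4
dict_keys(['fovy', 'cx', 'cy', 'eye', 'attitude'])
```

View pics/ctop.png

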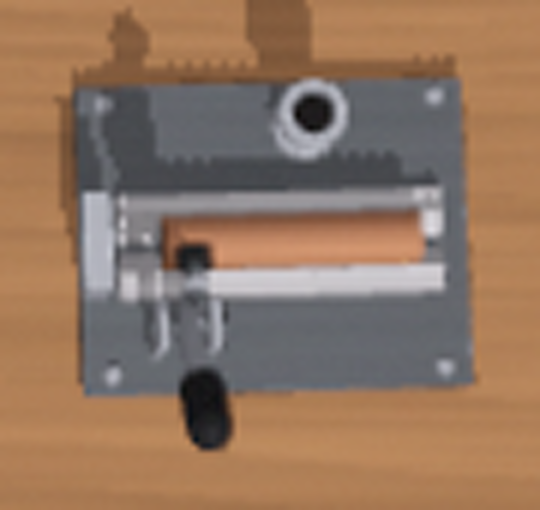

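View pics/cscene.png

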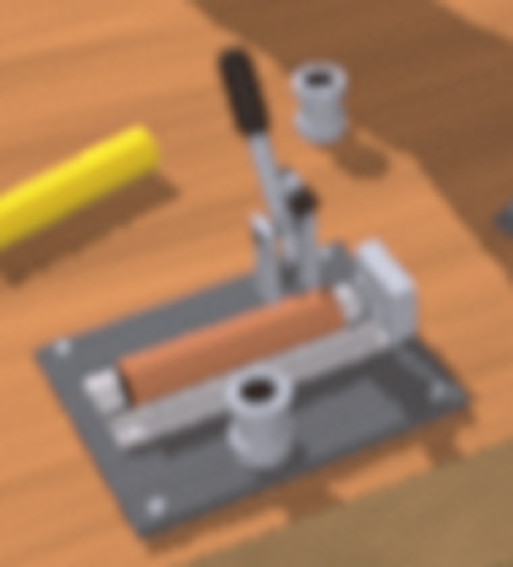

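The crops confirm it: copper pipe in the right-hand jig, lever open (knob near crop top (208,430)), stop on the left (+y). Plate corners in the top crop are at about (75,85), (460,78), (472,384) and (85,395). Now I fit the pose.

```bash
cat >> h.py <<'E'
def jig(p,L):
    L=np.atleast_2d(L); c,s=np.cos(p[2]),np.sin(p[2])
    return np.c_[p[0]+c*L[:,0]-s*L[:,1],p[1]+s*L[:,0]+c*L[:,1],L[:,2]]
E
python3 - <<'E'
from h import *
from scipy.optimize import least_squares
t=np.array([[75,85],[460,78],[472,384],[85,395]])/6+[262,115]
Lt=[[85,100,10],[85,-100,10],[-75,-100,10],[-75,100,10]]
s=np.array([[38,352],[148,535],[468,400]])/5.4+[170,180]
Ls=[[-75,-100,10],[85,-100,10],[85,100,10]]
w=back('top',t,10);print(w.round(1),np.linalg.norm(np.diff(w,axis=0),axis=1))
for use in ('t','s','ts'):
    f=lambda p:np.r_[(proj('top',jig(p,Lt))-t).ravel()*('t' in use),(proj('scene',jig(p,Ls))-s).ravel()*('s' in use)]
    r=least_squares(f,[w[:,0].mean(),w[:,1].mean(),0]);print(use,r.x.round(3),r.fun.round(1))
p=r.x
# pipe ends, top view
e=np.array([[165,240],[425,236]])/6+[262,115]
for z in (28,35):
    q=back('top',e,z)-[p[0],p[1],0]; c,sn=np.cos(p[2]),np.sin(p[2]); print('pipe jig xy',z,(q[:,:2]@np.array([[c,-sn],[sn,c]])).round(1))
print('knob pred top',(proj('top',jig(p,[-102.3,50,142]))-[262,115])*6,'scene',(proj('scene',jig(p,[-102.3,50,142]))-[170,180])*5.4)
print('cradle end/stop top',(proj('top',jig(p,[[0,85,46],[0,-85,23],[0,-45,28]]))-[262,115])*6)
for L in ([0,-130,28],[0,-45,28],[-141,50,130]): print(L,jig(p,L).round(1))
E
```

```text
[[ 658.9  -58.1   10. ]
 [ 664.6 -256.2   10. ]
 [ 506.7 -261.3   10. ]
 [ 499.2  -64.    10. ]] [198.13015623 158.01566129 197.52813303]
t [ 5.77354e+02 -1.60067e+02  3.40000e-02] [-0.3 -0.   0.3 -0.4  0.4  0.3 -0.4  0.1 -0.  -0.  -0.  -0.  -0.  -0. ]
s [ 5.84258e+02 -1.58888e+02  4.80000e-02] [-0.  -0.  -0.  -0.   0.  -0.  -0.  -0.  -0.6 -0.1 -0.7  0.2  1.4 -0.5]
ts [ 5.79602e+02 -1.59221e+02  4.20000e-02] [-0.8 -0.5 -0.2 -1.3  0.3 -0.7 -0.5 -0.4 -1.1 -1.1 -1.7 -0.9  0.5 -1.2]
pipe jig xy 28 [[ -0.6  56.3]
 [ -2.9 -75.2]]
pipe jig xy 35 [[ -1.6  57. ]
 [ -3.8 -73.9]]
knob pred top [[209.07067809 423.1965462 ]] scene [[235.19185754  61.16751656]]
cradle end/stop top [[110.71772944 235.55514166]
 [442.20360233 231.15745984]
 [365.11389817 232.2942347 ]]
[0, -130, 28] [[ 585.1 -289.1   28. ]]
[0, -45, 28] [[ 581.5 -204.2   28. ]]
[-141, 50, 130] [[ 436.6 -115.2  130. ]]
```

{"name": "carry_out", "arguments": {
  "deltas": [
    {"dp": [35,-6,0],"roll": -6,"gripper": -1},
    {"dp": [70,-12,0],"roll": -12,"gripper": -1},
    {"dp": [105,-18,0],"roll": -18,"gripper": -1},
    {"dp": [141,-24,0],"roll": -24,"gripper": -1},
    {"dp": [177,-30,0],"roll": -30,"gripper": -1},
    {"dp": [213,-36,0],"roll": -36,"gripper": -1},
    {"dp": [250,-42,0],"roll": -42,"gripper": -1},
    {"dp": [287,-48,20],"roll": -48,"gripper": -1},
    {"dp": [325,-54,40],"roll": -54,"gripper": -1},
    {"dp": [363,-61,60],"roll": -60,"gripper": -1},
    {"dp": [402,-68,80],"roll": -66,"gripper": -1},
    {"dp": [441,-74,100],"roll": -71,"gripper": -1}
  ],
  "newtons": 20
}}

```text
clock: 1.6
eef_pos: [576.9, -288.0, 108.9]
eef_rot: [3.141, 0.0, 1.614]
wrist_force: [0.3, -0.7, 0.9]
finger_gap: 17.0
finger_force: 0.0
```

{"name": "carry_out", "arguments": {
  "deltas": [
    {"dp": [0,0,0],"roll": 0,"gripper": -1},
    {"dp": [0,0,0],"roll": 0,"gripper": -1},
    {"dp": [0,0,0],"roll": 0,"gripper": -1}
  ]
}}

```text
clock: 1.85
eef_pos: [575.3, -289.6, 110.0]
eef_rot: [-3.142, 0.0, 1.607]
wrist_force: [0.6, -0.3, 0.0]
finger_gap: 0.2
finger_force: 0.0
```

{"name": "carry_out", "arguments": {
  "deltas": [
    {"dp": [2,4,25],"roll": 0,"gripper": -1},
    {"dp": [4,7,50],"roll": 0,"gripper": -1},
    {"dp": [4,7,72],"roll": 0,"gripper": -1},
    {"dp": [4,7,82],"roll": 0,"gripper": -1},
    {"dp": [4,7,82],"roll": 0,"gripper": -1}
  ]
}}

```text
clock: 2.27
eef_pos: [580.9, -285.6, 26.5]
eef_rot: [-3.139, -0.001, 1.606]
wrist_force: [-0.4, 0.8, 0.1]
finger_gap: 0.6
finger_force: 0.0
```

```bash
python3 - <<'E'
from h import *
print(read_state()['eef_pos'],read_state()['wrist_force'])
a=viewer.camera('top')[95:215,262:372,::-1]; b=viewer.camera('scene')[165:285,150:270,::-1]
m=np.hstack([cv2.resize(a,None,fx=3.5,fy=3.5,interpolation=2),cv2.resize(b,None,fx=3.5,fy=3.5,interpolation=2)]);print(m.shape);cv2.imwrite('pics/m1.png',m[:, :800])
E
```

```text
[ 580.93493849 -285.59770029   26.54929316] [-0.39100124  0.78682026  0.07423427]
(420, 805, 3)
```

View pics/m1.png

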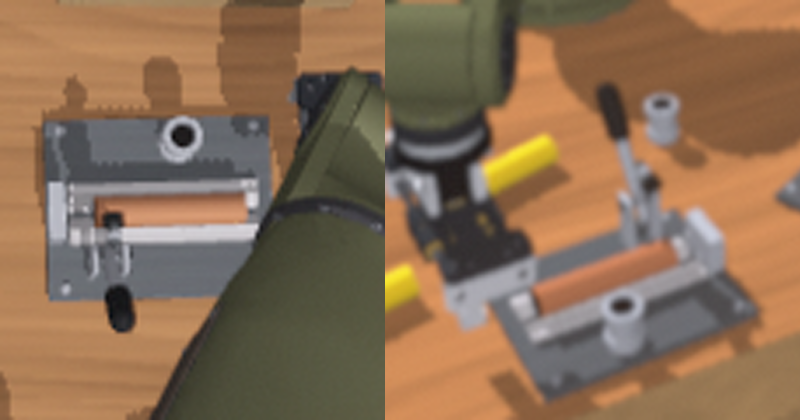

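The scene view shows the closed fingertips at crop (465,310), just before the cradle's open end (525,305) and in line with the pipe. I push on, with slow steps near contact.

{"name": "carry_out", "arguments": {
  "deltas": [
    {"dp": [10,0,-1],"roll": 0,"gripper": -1},
    {"dp": [20,0,-1],"roll": 0,"gripper": -1},
    {"dp": [28,0,-1],"roll": 0,"gripper": -1},
    {"dp": [34,0,-1],"roll": 0,"gripper": -1},
    {"dp": [38,0,-1],"roll": 0,"gripper": -1},
    {"dp": [42,0,-1],"roll": 0,"gripper": -1},
    {"dp": [46,0,-1],"roll": 0,"gripper": -1},
    {"dp": [50,0,-1],"roll": 0,"gripper": -1},
    {"dp": [54,0,-1],"roll": 0,"gripper": -1},
    {"dp": [57,0,-1],"roll": 0,"gripper": -1},
    {"dp": [60,0,-1],"roll": 0,"gripper": -1},
    {"dp": [62,0,-1],"roll": 0,"gripper": -1}
  ]
}}

```text
clock: 3.37
eef_pos: [580.1, -223.0, 28.9]
eef_rot: [3.141, 0.0, 1.608]
wrist_force: [0.9, -2.3, 1.4]
finger_gap: 0.7
finger_force: 1.3
```

{"name": "carry_out", "arguments": {
  "deltas": [
    {"dp": [1,0,0],"roll": 0,"gripper": -1},
    {"dp": [2,0,0],"roll": 0,"gripper": -1},
    {"dp": [3,0,0],"roll": 0,"gripper": -1},
    {"dp": [4,0,0],"roll": 0,"gripper": -1}
  ]
}}

```text
clock: 3.7
eef_pos: [580.0, -219.2, 28.9]
eef_rot: [3.141, 0.0, 1.608]
wrist_force: [0.6, -4.1, 1.0]
finger_gap: 0.5
finger_force: 1.6
```

{"name": "carry_out", "arguments": {
  "deltas": [
    {"dp": [1,0,0],"roll": 0,"gripper": -1},
    {"dp": [2,0,0],"roll": 0,"gripper": -1},
    {"dp": [2,0,0],"roll": 0,"gripper": -1}
  ]
}}

```text
clock: 3.95
eef_pos: [579.9, -217.0, 28.9]
eef_rot: [3.141, 0.0, 1.608]
wrist_force: [1.3, -2.7, 1.8]
finger_gap: 0.2
finger_force: 1.2
```

{"name": "carry_out", "arguments": {
  "deltas": [
    {"dp": [1,0,0],"roll": 0,"gripper": -1},
    {"dp": [2,0,0],"roll": 0,"gripper": -1},
    {"dp": [2,0,0],"roll": 0,"gripper": -1}
  ]
}}

```text
clock: 4.2
eef_pos: [579.7, -214.9, 28.8]
eef_rot: [-3.142, -0.0, 1.608]
wrist_force: [1.8, -2.6, 2.3]
finger_gap: 0.5
finger_force: 1.3
```

{"name": "carry_out", "arguments": {
  "deltas": [
    {"dp": [1,0,0],"roll": 0,"gripper": -1},
    {"dp": [2,0,0],"roll": 0,"gripper": -1},
    {"dp": [2,0,0],"roll": 0,"gripper": -1}
  ]
}}

```text
clock: 4.45
eef_pos: [579.7, -213.7, 28.9]
eef_rot: [3.141, 0.001, 1.608]
wrist_force: [1.4, -8.2, 1.4]
finger_gap: 0.5
finger_force: 4.0
```

{"name": "carry_out", "arguments": {
  "deltas": [
    {"dp": [1,0,0],"roll": 0,"gripper": -1},
    {"dp": [1,0,0],"roll": 0,"gripper": -1}
  ]
}}

```text
clock: 4.62
eef_pos: [579.7, -213.6, 29.0]
eef_rot: [3.141, 0.003, 1.608]
wrist_force: [0.1, -13.5, 0.9]
finger_gap: 0.8
finger_force: 7.0
```

```bash
python3 - <<'E'
from h import *
s=read_state();print(s['eef_pos'],s['wrist_force'])
a=viewer.camera('top')[110:210,262:362,::-1]; b=viewer.camera('scene')[175:275,165:265,::-1]
m=np.hstack([cv2.resize(a,None,fx=4,fy=4,interpolation=2),cv2.resize(b,None,fx=4,fy=4,interpolation=2)]);cv2.imwrite('pics/m2.png',m)
E
```

```text
[ 579.65200108 -213.64305391   28.96368003] [  0.14587806 -13.49456155   0.91998572]
```

View pics/m2.png

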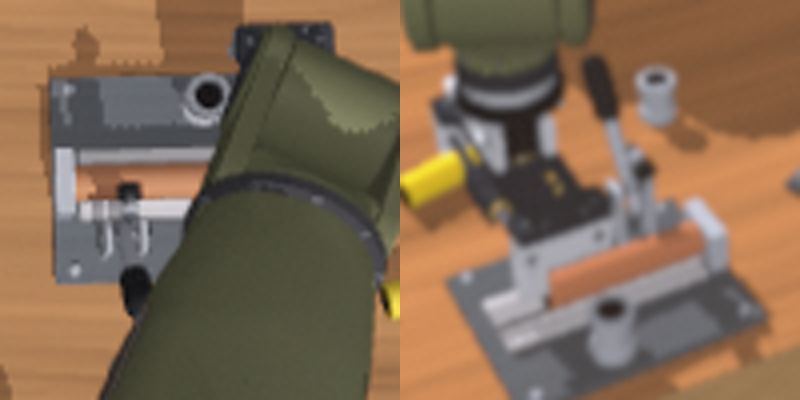

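Pipe is home: 13 N against the stop with no more travel, TCP at −213.6 against −212.8 expected, and its end meets the stop at crop (75,180). Back off, then rise.

{"name": "carry_out", "arguments": {
  "deltas": [
    {"dp": [-3,0,0],"roll": 0,"gripper": -1},
    {"dp": [-10,0,0],"roll": 0,"gripper": -1},
    {"dp": [-25,0,0],"roll": 0,"gripper": -1},
    {"dp": [-35,0,-15],"roll": 0,"gripper": -1},
    {"dp": [-35,0,-50],"roll": 0,"gripper": -1},
    {"dp": [-35,0,-85],"roll": 0,"gripper": -1},
    {"dp": [-35,0,-120],"roll": 0,"gripper": -1},
    {"dp": [-35,0,-155],"roll": 0,"gripper": -1},
    {"dp": [-35,0,-185],"roll": 0,"gripper": -1},
    {"dp": [-35,0,-200],"roll": 0,"gripper": -1},
    {"dp": [-35,0,-200],"roll": 0,"gripper": -1}
  ]
}}

```text
clock: 5.63
eef_pos: [581.7, -248.3, 232.8]
eef_rot: [3.137, 0.002, 1.608]
wrist_force: [0.1, -0.4, 0.2]
finger_gap: 0.6
finger_force: 0.0
```

{"name": "carry_out", "arguments": {
  "deltas": [
    {"dp": [10,-20,0],"roll": 7,"gripper": -1},
    {"dp": [22,-40,0],"roll": 14,"gripper": -1},
    {"dp": [34,-60,0],"roll": 21,"gripper": -1},
    {"dp": [46,-80,0],"roll": 28,"gripper": -1},
    {"dp": [58,-100,0],"roll": 35,"gripper": -1},
    {"dp": [70,-115,0],"roll": 42,"gripper": -1},
    {"dp": [82,-125,0],"roll": 49,"gripper": -1},
    {"dp": [94,-135,0],"roll": 56,"gripper": -1},
    {"dp": [106,-145,0],"roll": 63,"gripper": -1},
    {"dp": [118,-150,0],"roll": 70,"gripper": -1},
    {"dp": [130,-150,0],"roll": 77,"gripper": -1},
    {"dp": [138,-150,0],"roll": 84,"gripper": -1}
  ]
}}

```text
clock: 6.63
eef_pos: [425.3, -114.2, 227.6]
eef_rot: [-3.14, 0.002, 0.136]
wrist_force: [1.1, -0.4, -0.5]
finger_gap: 0.2
finger_force: 0.0
```

{"name": "carry_out", "arguments": {
  "deltas": [
    {"dp": [0,0,0],"roll": 6,"gripper": -1},
    {"dp": [0,0,0],"roll": 6,"gripper": -1},
    {"dp": [0,0,0],"roll": 6,"gripper": -1}
  ]
}}

```text
clock: 6.88
eef_pos: [425.6, -114.9, 227.9]
eef_rot: [-3.141, 0.002, 0.041]
wrist_force: [-0.2, -0.3, 0.3]
finger_gap: 0.2
finger_force: 0.0
```

```bash
python3 - <<'E'
from h import *
s=read_state();print(s['eef_pos'],s['eef_rot'],s['wrist_force'],s['clock'])
for n in('scene','top'):
    im=viewer.camera(n)
    for k in('clamp_a_knob','pipe'):
        for r in models.cut_out(n,k)[:3]: print(n,k,round(r['p'],2),r['box'])
    if n=='scene': b=im
cv2.imwrite('pics/m3.png',cv2.resize(b[130:280,140:300,::-1],None,fx=4,fy=4,interpolation=2))
E
```

```text
[ 425.64874087 -114.94999315  227.8817851 ] [-3.14085255e+00  1.54809213e-03  4.05224045e-02] [-0.21193026 -0.33164707  0.27903849] 6.8833
scene clamp_a_knob 0.74 [200.1, 232.5, 241.6, 249.9]
scene clamp_a_knob 0.55 [214.3, 188.8, 227.0, 223.3]
scene clamp_a_knob 0.16 [176.5, 189.1, 257.7, 281.6]
scene pipe 0.93 [201.5, 230.0, 241.6, 251.8]
scene pipe 0.83 [119.3, 242.3, 161.5, 270.0]
scene pipe 0.72 [175.4, 191.0, 256.2, 279.0]
top pipe 0.94 [357.4, 172.4, 404.2, 189.5]
top pipe 0.77 [281.3, 151.1, 322.1, 160.5]
top pipe 0.75 [303.4, 214.1, 323.8, 231.6]
```

View pics/m3.png

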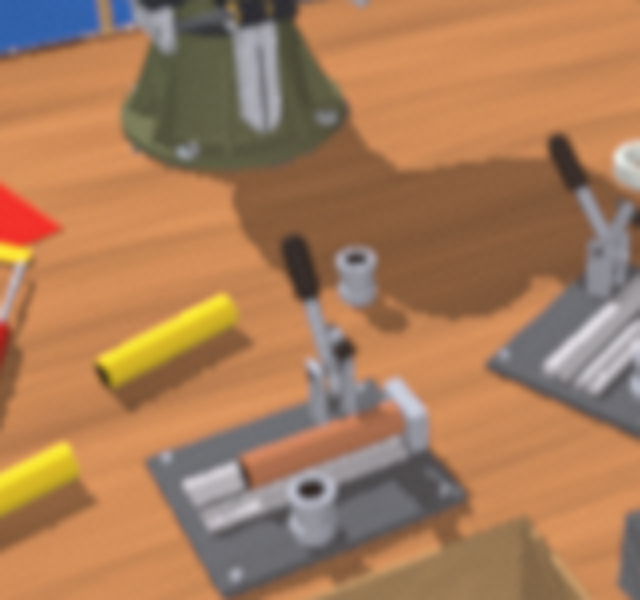

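Pipe end touches the stop at crop (398,415), and the open lever's knob at (293,245) matches the prediction. I descend behind the knob and push.

{"name": "carry_out", "arguments": {
  "deltas": [
    {"dp": [0,0,25],"roll": 0,"gripper": -1},
    {"dp": [0,0,55],"roll": 0,"gripper": -1},
    {"dp": [0,0,80],"roll": 0,"gripper": -1},
    {"dp": [0,0,97],"roll": 0,"gripper": -1},
    {"dp": [8,0,97],"roll": 0,"gripper": -1},
    {"dp": [16,0,97],"roll": 0,"gripper": -1},
    {"dp": [22,0,97],"roll": 0,"gripper": -1},
    {"dp": [28,0,97],"roll": 0,"gripper": -1},
    {"dp": [34,0,97],"roll": 0,"gripper": -1},
    {"dp": [40,0,97],"roll": 0,"gripper": -1},
    {"dp": [46,0,97],"roll": 0,"gripper": -1}
  ]
}}

```text
clock: 8.1
eef_pos: [472.6, -113.1, 132.7]
eef_rot: [3.141, -0.0, 0.037]
wrist_force: [-5.9, 0.3, 3.7]
finger_gap: 0.5
finger_force: 2.4
```

{"name": "carry_out", "arguments": {
  "deltas": [
    {"dp": [5,0,0],"roll": 0,"gripper": -1},
    {"dp": [10,0,0],"roll": 0,"gripper": -1},
    {"dp": [15,0,0],"roll": 0,"gripper": -1},
    {"dp": [20,0,0],"roll": 0,"gripper": -1},
    {"dp": [25,0,0],"roll": 0,"gripper": -1},
    {"dp": [30,0,0],"roll": 0,"gripper": -1}
  ]
}}

```text
clock: 8.6
eef_pos: [502.4, -111.9, 131.8]
eef_rot: [-3.142, -0.0, 0.037]
wrist_force: [-0.9, -0.3, 1.4]
finger_gap: 0.2
finger_force: 0.5
```

{"name": "carry_out", "arguments": {
  "deltas": [
    {"dp": [5,0,0],"roll": 0,"gripper": -1},
    {"dp": [10,0,0],"roll": 0,"gripper": -1},
    {"dp": [15,0,0],"roll": 0,"gripper": -1},
    {"dp": [20,0,0],"roll": 0,"gripper": -1},
    {"dp": [25,0,0],"roll": 0,"gripper": -1},
    {"dp": [30,0,0],"roll": 0,"gripper": -1},
    {"dp": [34,0,0],"roll": 0,"gripper": -1},
    {"dp": [34,0,0],"roll": 0,"gripper": -1}
  ]
}}

```text
clock: 9.27
eef_pos: [536.4, -110.6, 131.7]
eef_rot: [3.142, -0.0, 0.037]
wrist_force: [0.5, 0.5, 0.4]
finger_gap: 0.6
finger_force: 0.0
```

```bash
python3 - <<'E'
from h import *
s=read_state();print(s['eef_pos'],s['wrist_force'],s['clock'])
b=viewer.camera('scene')
cv2.imwrite('pics/m4.png',cv2.resize(b[130:280,140:300,::-1],None,fx=4,fy=4,interpolation=2))
E
```

```text
[ 536.44924201 -110.62987205  131.72370526] [0.48915339 0.51972908 0.41199674] 9.2667
```

View pics/m4.png

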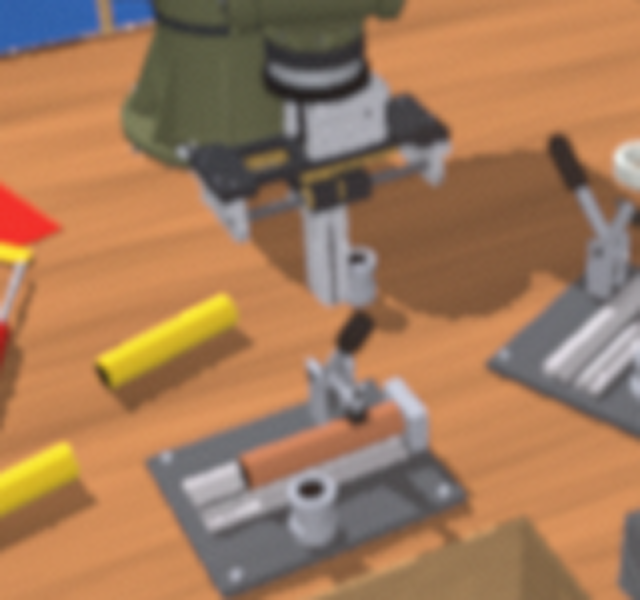

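The lever has snapped over: its handle leans to +x and the pad is on the pipe at crop (355,412). The pipe still touches the stop, and there is no force on the tool. I withdraw and hand in.

{"name": "carry_out", "arguments": {
  "deltas": [
    {"dp": [-10,0,0],"roll": 0,"gripper": -1},
    {"dp": [-30,0,0],"roll": 0,"gripper": -1},
    {"dp": [-55,0,-20],"roll": 0,"gripper": -1},
    {"dp": [-75,0,-45],"roll": 0,"gripper": -1},
    {"dp": [-90,0,-70],"roll": 0,"gripper": -1},
    {"dp": [-95,0,-85],"roll": 0,"gripper": -1},
    {"dp": [-95,0,-85],"roll": 0,"gripper": -1},
    {"dp": [-95,0,-85],"roll": 0,"gripper": -1}
  ]
}}

```text
clock: 9.98
eef_pos: [441.0, -114.3, 217.2]
eef_rot: [3.141, -0.002, 0.037]
wrist_force: [0.7, -0.2, -0.4]
finger_gap: 0.4
finger_force: 0.0
```

```bash
python3 - <<'E'
from h import *
a=cv2.imread('pics/m4.png'); b=cv2.resize(viewer.camera('scene')[130:280,140:300,::-1],None,fx=4,fy=4,interpolation=2)
print('jig area change',np.abs(a[310:].astype(int)-b[310:]).max(), read_state()['wrist_force'])
print(manip.sign_off())
E
```

```text
jig area change 50 [ 1.36803944 -0.42634319  0.31384326]
the job is handed in; nothing more can be done
None
```

I pushed the pipe home against jig_a's stop and snapped that clamp lever over onto it. Then I withdrew the arm and handed the job in at about 10 s; jig_b's clamp is still open, and I saw nothing else on the bench move.

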